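# Zero a coating-thickness probe and hold it square on the marked print spot

### The arm

A 6-joint arm with a two-finger parallel gripper is mounted at the origin on the work surface. World frame = base frame: x ahead of the robot, y to its left, z up, the work surface at z = 0. Lengths are in mm, angles in rad, forces in N, time in s.
With the tool pointing down it reaches from about 400 to 925 mm from the base axis. Payload 12.5 kg.
Tool frame: the origin (TCP) lies midway between the tips of the shut fingers; the grasp point (between the pads) lies 19 mm behind it; y points along the fingers, x is the direction in which the jaws open and shut, and the axes are right-handed (so a half turn about y gives the same grasp; the last joint's range is limited). The gripper opens to 95 mm and grips with 3 to 60 N. Pads are 20 mm wide; open, the fingers measure 119 mm over their backs; the gripper's body (75 mm by 180 mm) begins 59 mm behind the grasp point.
Start: joints at [-1.326, 0.491, 1.559, -0, 1.092, -0.106], TCP at [214.804, -586.946, 214.661] pointing down, gripper open.
Joint ranges: [-3.1, 3.1], [-0.84, 2.19], [0.05, 2.79], [-1.13, 4.28], [0.06, 2.93], [-2.69, 2.69]. Speed limits (rad/s): [2.22, 2.22, 2.79, 3.14, 3.14, 3.14].

### API

Orientations are given as [roll, pitch, yaw] about the fixed x, y, z axes, in that order (R = Rz(yaw) Ry(pitch) Rx(roll)).
In Python, from cell import env, vision, job gives the robot as it stands.
- The arm moves only by the shell command python3 -m crank 'ROWS' [OPENING]. ROWS is JSON, a list of rows, each a list of 6 numbers: the shift along the tool's x, y, z in mm, then the turn, a rotation vector about the tool's x, y, z in degrees. In form: [[x, y, z, rx, ry, rz], ...]. A call has 1 to 5 rows; each row is the pose to reach, as a shift and turn from the pose measured when the call began, along the tool's axes at that moment; what a row does not reach only later rows make up. A row lasts 1/10 s, in which the tool goes at most 50 mm and 8.59 degrees, less where a joint would pass 70% of its speed; a pose out of reach is approached as far as the arm can. A call with a gripper value outside its range is refused whole. OPENING is the opening, from 0 (shut) to 1 (fully open), set as the call begins (- or left out, the last holds). The fingers move at their own pace and stop on an object; the grip force is fixed at half the most. Time passes only in rows, so rows that repeat a pose let the fingers close. It gives the time, the measured TCP pose, the force and the opening at its end, in the units of the state.
- env.state(): the state, without advancing time (a new reading comes with each control period).
- vision.read_camera(name): name is "scene" or "top"; returns (picture, depth): 400x640x3 uint8, blue, green, red; 400x640 float32, mm along the optical axis (not along the pixel's ray), 0 where there is no reading.
- vision.calibration(name): a dict with "vertical_fov" (degrees; the focal length in pixels is half the picture's height over the tangent of half this angle, whatever the lens; pixels are square), "cx", "cy" (the principal point, pixels), "dist" ([k1, k2, p1, p2, k3] as OpenCV has them; the pictures are not rectified), "pose" (4x4, takes a point from camera to world coordinates). Camera axes: x right, y down, z forward; pixel columns grow to the right and rows downward; lengths in mm; the calibration is good to about 2 mm. A picture is of the moment at which its call begins. calibration takes no time and is no camera call.
- job.job_done(): hands the job in, once; it reports no verdict.
The state is a dict: "t": time; "joints": joint angles; "qvel": joint speeds; "tau": joint torques, N m; "eef_pos": TCP position; "tcp_rot": TCP orientation; "ft_force": force on the tool from outside, world axes, zero at the start; "moment": the same for the moment, N m; "opening": opening from 0.0 (shut) to 1.0 (fully open).
Only numpy, scipy, OpenCV 4.12 (cv2) and the standard library are available. Lean on these libraries where they do the work, as an engineer would, in place of code of your own. Each camera call takes 0.05 s, during which the arm holds its last target.

### The job

Check the ink film on the printed test panel: lift the thickness probe out of its holder and first zero it by pressing its spring tip, with the probe upright, gently onto the bare steel disc for about a second. Then take it to the printed panel and press the tip inside the black circle, the probe square to the sloping panel and the spring tip about halfway in, and finish while still holding it there like that. Press lightly, and do not shift the panel or disturb the bottles and other things around.

Things in the scene. Friction and masses are not known exactly. Their poses are not given: they have to be found in the camera images.
- probe: the loose thickness probe, 0.14 to 0.22 kg: grey body 30 mm (its x) by 24 mm (its y), 85 mm tall, black rubber band low down, small screen on its -x face. Origin: centre of the grey body's underside; z points along it, away from the tip. At the start it stands in the holder, underside on the holder's top, nose and tip in the hole. Grip its flat y faces, e.g. 55 mm above the origin
- plunger (a joint): how far the spring tip is pushed into the nose, m: 0 is fully out, 0.012 fully in; about 1.5 N starts it moving, 3.3 N pushes it halfway (0.006), 5 N all the way; it springs back by itself
- tip (a point): the round end of the spring tip (8 mm diameter), which sticks out of a steel nose (16 mm diameter, 28 mm long) under the probe's grey body; it moves with the spring tip, on the probe's axis, 42 mm below the probe's origin when fully out
- holder: the probe's fixed holder: a grey plastic block, 75 mm (x) by 70 mm (y), 55 mm tall, with one 18 mm wide hole, 50 mm deep, in the middle of its top. Origin: centre of its underside
- zero_top (a point): the centre of the top of the bare steel zero disc, 52 mm diameter, its flat level top 20 mm above the table; the disc is fixed on a low black square base 80 mm wide
- panel: the white printed test panel, 140 mm (x) by 120 mm (y), on a fixed stand with a metal upright and black knob at either side. Origin: centre of the printed face, 62 mm above the table. z is the outward normal of that face; x runs up the slope, away from the robot at yaw 0. It slopes 0.12 to 0.42 rad, facing the robot's side; its stiff hinge stays put under a light push
- spot (a point): the centre of the black printed circle on the panel's face (ring 20 mm inside, 28 mm outside diameter), at x +28 mm, y -26 mm in the panel's frame. A printed square outline beside it and a cross lower down are other marks
- ink_a: bystander: black one-litre ink bottle, 84 mm diameter, 215 mm tall; origin under its centre
- ink_b: bystander: the other black ink bottle, the same
- jar_a: bystander: dark brown jar with a black hooked nozzle, 72 mm diameter, 132 mm tall to its lid, 219 mm with the nozzle; origin under its centre
- jar_b: bystander: dark brown jar without nozzle, 72 mm diameter, 132 mm tall; origin under its centre
- wash: bystander: small clear bottle with a white cap, 42 mm diameter, 85 mm tall; origin under its centre
- loupe: bystander: black printer's loupe, 44 mm diameter, 40 mm tall; origin under its centre
- spatula: bystander: spatula with a wooden handle, about 280 mm long, lying flat on the table near the robot
- spares: bystander: stack of white spare panels, 140 mm by 100 mm, 15 mm high; origin under its centre
- zero: the zero disc with its base, fixed; origin: centre of the underside of the base, 20 mm below point zero_top

How it is judged (in metres and radians):
On the way:
1. the upright probe's spring tip is pressed gently on the bare zero disc (distance between tip and zero_top below 0.025 m and angle between probe's own z axis and vertical below 0.15 rad and value of joint plunger between 0.0015 and 0.0115 m), for 0.4 s.
At the end, for the whole second after the job is handed in: The gripper holds the probe with its tip pressed on the panel inside the black circle (tip within 10 mm of its centre), the probe square to the panel's face within 0.12 rad (7 degrees), the spring tip pushed in 2.5 to 10 mm of its 12 mm, contact force 0.7 to 8 N, at rest and clear of the holder (distance between tip and spot below 0.01 m and angle between the z axis of probe and the z axis of panel, either way round below 0.12 rad and value of joint plunger between 0.0025 and 0.01 m and contact force between probe and panel between 0.7 and 8 N and contact force between probe and the fingers above 2 N and contact force between probe and holder below 0.1 N and linear speed of probe below 0.02 m/s); the arm keeps its last pose, push and grip.
It fails at once if the panel or the zero disc is pressed hard (over 15 N) (contact force between anything else and panel above 15 N or contact force between probe and zero above 15 N).
It fails at once if the panel is shifted to another slope (its circle moves more than 8 mm) (distance of spot from where it was at the start of the episode above 0.008 m).
It fails at once if a bystander is moved more than 30 mm or knocked over (distance of any of ink_a, ink_b, jar_a, jar_b, wash, loupe, spatula, spares from where it was at the start of the episode above 0.03 m or angle between any of ink_a, ink_b, jar_a, jar_b, wash, loupe's own z axis and vertical above 0.5 rad).
It also fails if it takes over 46 s, if anything falls off the work surface, if the arm or the gripper's body presses on something with over 40 N, if the wrist force passes 120 N, or if a joint passes its speed limit or range.

## Working session

There is one attempt and no reset: what is moved stays moved. The work goes in short steps, Python scripts to look and compute and a shell command to move; the robot and the scene stay as the last step left them, time stands still between calls to the robot, and variables do not carry over. Pictures are saved under pics/ and viewed, and the job is handed in when it is done.

```bash
ls; mkdir -p pics; python3 - <<'E'
from cell import env, vision, job
import cv2, numpy as np, json
s=env.state()
print(s)
for n in ("scene","top"):
    im,d=vision.read_camera(n)
    cv2.imwrite(f"pics/{n}0.png",im); np.savez(f"pics/{n}0.npz",im=im,d=d)
    c=vision.calibration(n); print(n,c, (d>0).mean())
E
```

```text
pics
{'t': 0.0, 'joints': array([-1.32562581e+00,  4.91550088e-01,  1.55946734e+00,  2.59874143e-05,
        1.09169738e+00, -1.05597390e-01]), 'qvel': array([ 1.58998230e-03,  7.67081104e-05, -3.98247192e-04,  9.73657609e-04,
       -9.69237022e-04,  1.20391701e-04]), 'tau': array([ 5.59303444e-03, -6.12628913e+01, -2.58174938e+01,  6.94465055e-02,
        4.82749532e-02, -1.12063549e-04]), 'eef_pos': array([ 214.72925989, -586.68708935,  214.06147342]), 'tcp_rot': array([-1.57065513e+00,  1.11348023e-03, -1.22004033e+00]), 'ft_force': array([-0.60639365,  0.3608397 ,  0.20193881]), 'moment': array([-0.01647147,  0.03991934, -0.01865472]), 'opening': 1.0016215062229912}
scene {'vertical_fov': 42.91638410450062, 'cx': 317.6223408209312, 'cy': 200.4047055011464, 'dist': array([-0.05166329,  0.        ,  0.        ,  0.        ,  0.        ]), 'pose': array([[-7.69916913e-01,  4.89021081e-01, -4.09983328e-01,
         1.15638604e+03],
       [ 6.38121391e-01,  5.95404976e-01, -4.88153670e-01,
         8.04304147e+02],
       [ 5.38867812e-03, -6.37456898e-01, -7.70467174e-01,
         1.32748947e+03],
       [ 0.00000000e+00,  0.00000000e+00,  0.00000000e+00,
         1.00000000e+00]])} 0.99598828125
top {'vertical_fov': 54.47014495280172, 'cx': 318.56556913918035, 'cy': 199.42616122085212, 'dist': array([-0.06158372,  0.        ,  0.        ,  0.        ,  0.        ]), 'pose': array([[-2.05139491e-02, -9.97133812e-01,  7.28240296e-02,
         4.12000164e+02],
       [-9.99720866e-01,  1.96041652e-02, -1.31858543e-02,
         2.53722618e+01],
       [ 1.17204068e-02, -7.30741959e-02, -9.97257637e-01,
         1.27590924e+03],
       [ 0.00000000e+00,  0.00000000e+00,  0.00000000e+00,
         1.00000000e+00]])} 0.995890625
```

View pics/scene0.png

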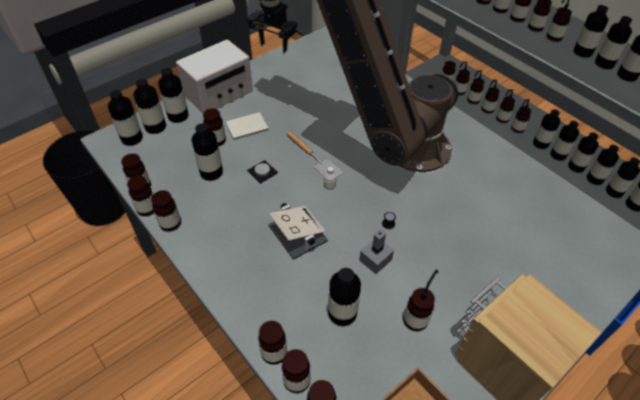

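View pics/top0.png

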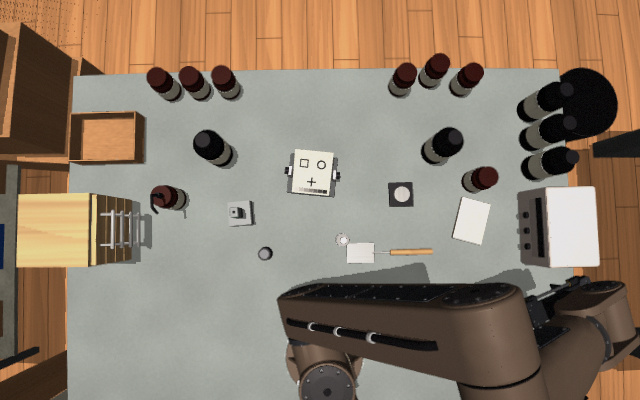

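```bash
cat > h.py <<'E'
import cv2, numpy as np
from cell import env, vision, job
def K(c,h=400):
    f=h/2/np.tan(np.radians(c["vertical_fov"])/2)
    return np.array([[f,0,c["cx"]],[0,f,c["cy"]],[0,0,1]])
def rays(n,px):
    c=vision.calibration(n)
    p=cv2.undistortPoints(np.array(px,float).reshape(-1,1,2),K(c),c["dist"]).reshape(-1,2)
    T=c["pose"]; d=np.c_[p,np.ones(len(p))]@T[:3,:3].T
    return T[:3,3],d
def onz(n,px,z):
    o,d=rays(n,px); return o+d*((z-o[2])/d[:,2])[:,None]
def pts(n,px,depth):
    o,d=rays(n,px); px=np.array(px,int)
    return o+d*depth[px[:,1],px[:,0]][:,None]
def proj(n,P):
    c=vision.calibration(n);T=np.linalg.inv(c["pose"])
    r,_=cv2.Rodrigues(T[:3,:3])
    return cv2.projectPoints(np.array(P,float).reshape(-1,1,3),r,T[:3,3],K(c),c["dist"])[0].reshape(-1,2)
def tri(pa,pb):
    o1,d1=rays("scene",[pa]);o2,d2=rays("top",[pb]);d1=d1[0]/np.linalg.norm(d1[0]);d2=d2[0]/np.linalg.norm(d2[0])
    A=np.c_[d1,-d2];t=np.linalg.lstsq(A,o2-o1,rcond=None)[0]
    a=o1+d1*t[0];b=o2+d2*t[1];return (a+b)/2,np.linalg.norm(a-b)
E
python3 - <<'E'
from h import *
S=np.load('pics/scene0.npz');T=np.load('pics/top0.npz')
def crop(a,x0,y0,w,h,s):return cv2.resize(a[y0:y0+h,x0:x0+w],None,fx=s,fy=s,interpolation=cv2.INTER_CUBIC)
t=T['im'];s=S['im']
a=np.hstack([crop(t,280,140,66,66,6),crop(t,215,190,66,66,6)])
b=np.hstack([crop(s,262,195,66,66,6),crop(s,345,210,66,66,6)])
cv2.imwrite('pics/zt.png',a);cv2.imwrite('pics/zs.png',b)
E
```

```text
(no output)
```

View pics/zt.png

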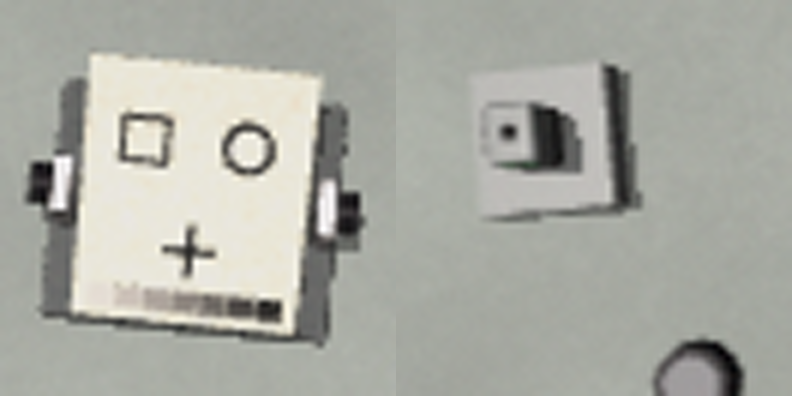

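View pics/zs.png

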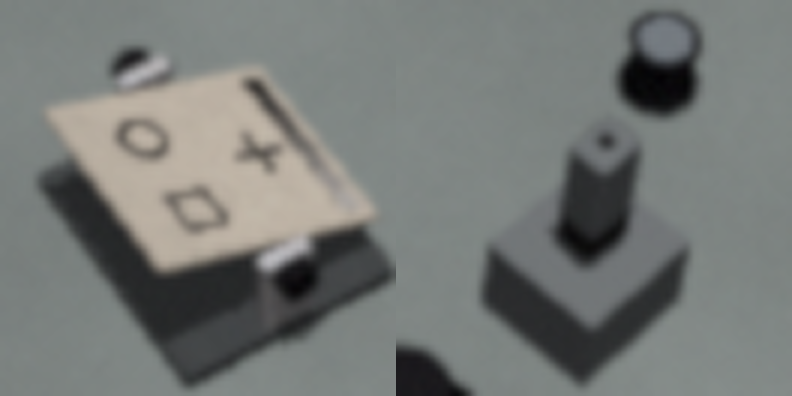

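```bash
cat > m.py <<'E'
from h import *
S=np.load('pics/scene0.npz');T=np.load('pics/top0.npz')
D={'scene':S,'top':T}
# panel planes
for n,(x0,y0,w,h) in {'top':(288,145,50,55),'scene':(265,200,65,45)}.items():
    im=D[n]['im'].astype(int);d=D[n]['d']
    m=np.zeros(im.shape[:2],np.uint8)
    sub=im[y0:y0+h,x0:x0+w]
    m[y0:y0+h,x0:x0+w]=((sub.min(2)>(165 if n=='top' else 100))&(sub[...,2]-sub[...,0]>8))
    cs,_=cv2.findContours(m,cv2.RETR_EXTERNAL,cv2.CHAIN_APPROX_NONE)
    c=max(cs,key=cv2.contourArea);full=np.zeros_like(m);cv2.drawContours(full,[c],-1,1,-1)
    er=cv2.erode(full,np.ones((5,5)))
    px=np.argwhere(er)[:,::-1];P=pts(n,px,d)
    c0=np.median(P,0)
    for _ in range(3):
        u,s,v=np.linalg.svd(P-P.mean(0),full_matrices=False);nn=v[2]*np.sign(v[2][2]);r=(P-P.mean(0))@nn
        P=P[abs(r)<3*np.std(r)+.01]
    print(n,'area',cv2.contourArea(c),'plane',P.mean(0),nn,'slope',np.arccos(nn[2]),'az',np.arctan2(nn[1],nn[0]),'res',np.std(r),len(P))
    # interior dark blobs
    g=im.min(2) if 0 else D[n]['im'].min(2)
    thr=130 if n=='top' else 105
    inn=(cv2.erode(full,np.ones((3,3)))>0)&(g<thr)
    k,lab,st,cen=cv2.connectedComponentsWithStats(inn.astype(np.uint8))
    o,dd=rays(n,cen[1:]);c00=P.mean(0)
    q=o+dd*(((c00-o)@nn)/(dd@nn))[:,None]
    for i in range(1,k): 
        if st[i,4]>4: print('  blob',st[i],cen[i],q[i-1])
    rect=cv2.minAreaRect(c);bp=cv2.boxPoints(rect)
    bp=cv2.approxPolyDP(c,6,True).reshape(-1,2) 
    o,dd=rays(n,bp);q=o+dd*(((c00-o)@nn)/(dd@nn))[:,None];print(bp.tolist(),q)
    if len(q)==4: print('mean',q.mean(0))
E
python3 m.py
```

```text
top area 1578.5 plane [587.72424899  28.67415624  65.99126456] [0.1137917  0.99321683 0.02391208] slope 1.546881965742088 az 1.4567248573226665 res 30.39644607223178 1314
  blob [300 159   9   8  22] [302.95454545 161.54545455] [ 365.26300719   18.51073907 1546.77906257]
  blob [317 160   9   9  27] [321.03703704 164.33333333] [ 446.96213413   20.79368984 1063.1679982 ]
  blob [305 164   3   4   6] [306.5        165.83333333] [ 326.26698616   16.68841225 1808.04401975]
  blob [307 178   9   8  19] [311.05263158 181.31578947] [548.7178503   31.34873345 140.5213358 ]
  blob [310 189  17   5  48] [319.20833333 190.79166667] [ 431.0616106    22.30565777 1076.03327462]
[[295, 149], [292, 191], [328, 195], [333, 152]] [[ 385.94346683   19.61756604 1402.3924809 ]
 [ 398.92505676   17.90304108 1411.83113693]
 [ 421.15126626   21.25152066 1166.97899921]
 [ 432.32474162   19.84205995 1172.35081874]]
mean [ 409.58613287   19.65354693 1288.38835894]
scene area 1086.0 plane [594.91535545  34.66692371  72.16888885] [-0.67319792 -0.43284162  0.59954374] slope 0.927865427093901 az -2.570180003319562 res 19.86551321913047 811
  blob [303 208   9  11  27] [306.96296296 212.59259259] [-4148.57277831 -5959.97215976 -9581.89851509]
  blob [303 219   4   3   6] [304.66666667 220.        ] [ 309.44082454 -293.22786708 -485.10050289]
[[305, 206], [270, 213], [288, 239], [324, 231]] [[3012.52348361 3199.36986947 5071.54380263]
 [ 530.6238191  -219.80581117 -183.73791073]
 [ 938.42847556  485.27813202  783.20225938]
 [ 613.65065974  186.297135    202.67552076]]
mean [1273.8066095   912.78483133 1468.42091801]
```

```bash
cat > m2.py <<'E'
from h import *
S=np.load('pics/scene0.npz');T=np.load('pics/top0.npz')
d=T['d']
def heights(n,x0,y0,w,h):
    D={'scene':S,'top':T}[n]
    yy,xx=np.mgrid[y0:y0+h,x0:x0+w];px=np.c_[xx.ravel(),yy.ravel()]
    return px,pts(n,px,D['d'])
for n,box in {'top':(222,195,36,36),'scene':(355,225,45,50)}.items():
    px,P=heights(n,*box)
    for lo,hi in ((125,150),(48,62)):
        k=(P[:,2]>lo)&(P[:,2]<hi);m=np.zeros((400,640),np.uint8);m[px[k][:,1],px[k][:,0]]=1
        cs,_=cv2.findContours(m,cv2.RETR_EXTERNAL,cv2.CHAIN_APPROX_NONE);c=max(cs,key=cv2.contourArea)
        z=np.median(P[k][:,2]);nom=140 if lo>100 else 55
        W=onz(n,c.reshape(-1,2),nom)[:,:2].astype(np.float32)
        print(n,lo,k.sum(),'z',z,'mean',P[k].mean(0),'rect',cv2.minAreaRect(W))
# black dot on the probe top
# disc
for n,box in {'top':(383,176,38,38),'scene':(245,155,36,32)}.items():
    D={'scene':S,'top':T}[n];x0,y0,w,h=box;g=D['im'][y0:y0+h,x0:x0+w].min(2)
    print(n,g.max(),g.min())
    px,P=heights(n,*box);P=P.reshape(h,w,3)
    m=(g<(75 if n=='top' else 60)).astype(np.uint8)
    cs,hi=cv2.findContours(m,cv2.RETR_CCOMP,cv2.CHAIN_APPROX_NONE)
    for c,hh in zip(cs,hi[0]):
        if cv2.contourArea(c)>20:
            z=20 if hh[3]>=0 else 10
            W=onz(n,c.reshape(-1,2)+np.array([x0,y0]),z)[:,:2].astype(np.float32)
            print('hole' if hh[3]>=0 else 'outer',cv2.minEnclosingCircle(W),cv2.minAreaRect(W))
            mm=np.zeros_like(m);cv2.drawContours(mm,[c],-1,1,-1);print(np.median(P[cv2.erode(mm,np.ones((3,3)))>0],0))
E
python3 m2.py
```

```text
top 125 98 z 138.76041698273627 mean [463.40666329 260.06972544 137.98186877] rect ((462.996337890625, 259.9736022949219), (26.442853927612305, 29.50070571899414), 89.6392593383789)
top 48 403 z 54.7374351741953 mean [462.33990214 257.54005202  54.84908022] rect ((463.6374816894531, 260.8572998046875), (75.19645690917969, 72.05137634277344), 4.5905961990356445)
scene 125 96 z 138.30837115395502 mean [468.21469173 262.80989386 137.07458539] rect ((470.66851806640625, 264.25421142578125), (37.16190719604492, 28.29049301147461), 5.422112464904785)
scene 48 367 z 54.538768860904156 mean [473.5016748  267.25544271  54.69148078] rect ((468.8174743652344, 262.4490661621094), (81.7248764038086, 73.58767700195312), 4.019335746765137)
top 205 22
outer ((517.8726806640625, -260.13336181640625), 53.39667892456055) ((516.3806762695312, -260.0987548828125), (79.0734634399414, 78.19988250732422), 1.6455944776535034)
[ 515.87728517 -258.27182234   10.17922596]
hole ((517.3441772460938, -261.9639892578125), 30.034894943237305) ((517.7965698242188, -262.1763610839844), (55.253273010253906, 56.23566436767578), 43.38690185546875)
[ 516.64378432 -262.27873062   19.3286909 ]
scene 146 19
outer ((522.5748291015625, -256.9034423828125), 50.39356231689453) ((520.8863525390625, -257.82061767578125), (78.53034210205078, 76.95140075683594), 89.8543701171875)
[ 539.76016937 -238.32630023    7.88241693]
```

```bash
python3 - <<'E'
s=open('m.py').read()
s=s.replace("c0=np.median(P,0)","P=P[(P[:,2]>20)&(P[:,2]<120)]").replace("for _ in range(3):","for _ in range(6):").replace("3*np.std(r)+.01","2.5*np.std(r)+.01").replace("5,5","7,7")
open('m.py','w').write(s)
E
python3 m.py
```

```text
top area 1578.5 plane [588.33042316  28.38132389  62.29492464] [-0.35641091  0.04129097  0.93341648] slope 0.3669763578677303 az 3.0262546766296583 res 2.1958724663028137 1134
  blob [300 159   9   8  22] [302.95454545 161.54545455] [619.55531057  55.84361381  73.00284126]
  blob [317 160   9   9  27] [321.03703704 164.33333333] [ 6.09883236e+02 -5.42235651e-01  7.18040127e+01]
  blob [305 164   3   4   6] [306.5        165.83333333] [606.52726603  45.07576667  68.50461094]
  blob [307 178   9   8  19] [311.05263158 181.31578947] [559.48219512  31.8192856   51.12758385]
  blob [310 189  17   5  48] [319.20833333 190.79166667] [529.77768426   6.42422362  40.90875323]
[[295, 149], [292, 191], [328, 195], [333, 152]] [[657.07409953  79.49753829  86.28245694]
 [531.12274961  93.42163765  37.57389483]
 [516.08652259 -21.49782296  36.91616148]
 [645.33707454 -38.11738294  87.00371122]]
mean [587.40511157  28.32599251  61.94405612]
scene area 1086.0 plane [590.88061048  28.74940679  62.87931282] [-0.37051357  0.0422926   0.92786369] slope 0.38215353448239314 az 3.0279386712477585 res 2.1858623388826226 648
  blob [303 208   9  11  27] [306.96296296 212.59259259] [530.15510909   5.80614299  39.67623674]
  blob [303 219   4   3   6] [304.66666667 220.        ] [559.60585073  30.95381688  50.29022982]
[[305, 206], [270, 213], [288, 239], [324, 231]] [[515.72497288 -22.37243112  35.19840653]
 [642.51459961 -36.6875925   86.48040268]
 [660.15747303  77.97090834  88.29933127]
 [533.72084984  95.281909    37.02174393]]
mean [588.02947384  28.54819843  61.7499711 ]
```

```bash
cat >> h.py <<'E'
from scipy.spatial.transform import Rotation as Ro
def pose():
    s=env.state(); return s,np.array(s["eef_pos"]),Ro.from_euler('xyz',s["tcp_rot"])
def togo(P,R=None,yaw=None):
    s,p,r=pose()
    if yaw is not None: R=Ro.from_euler('xyz',[-np.pi/2,0,yaw])
    if R is None: R=r
    print('t',round(s['t'],2),'pos',p.round(1),'rpy',np.round(s['tcp_rot'],3),'open',round(s['opening'],3),'F',np.round(s['ft_force'],2))
    print('shift',r.inv().apply(np.array(P,float)-p).round(1),'turn',np.degrees((r.inv()*R).as_rotvec()).round(2))
E
python3 - <<'E'
from h import *
f=lambda u,o,m:o+(u-m+.5)/6-.5
a=(f(605,345,396),f(141,210,0));b=(f(508,215,396),f(132,190,0))
print(a,b,tri(a,b),onz('top',[b],140),onz('scene',[a],140))
# ring centre
a=(f(143,262,0),f(139,195,0));b=(f(249,280,0),f(149,140,0));print('spot',tri(a,b))
# disc in both
T=np.load('pics/top0.npz')['im'];S=np.load('pics/scene0.npz')['im']
c=lambda a,x0,y0,w,h,s:cv2.resize(a[y0:y0+h,x0:x0+w],None,fx=s,fy=s,interpolation=cv2.INTER_CUBIC)
cv2.imwrite('pics/zd.png',np.hstack([c(T,380,173,44,44,9),c(S,240,150,44,44,9)]))
# probe top edges
cv2.imwrite('pics/zp.png',np.hstack([c(T,222,200,26,26,15),c(S,365,222,26,26,15)]))
E
```

```text
(379.4166666666667, 233.08333333333334) (233.25, 211.58333333333334) (array([464.74310206, 259.93505959, 140.85327874]), np.float64(1.6299722400154455)) [[464.19685607 260.68588574 140.        ]] [[464.88699831 259.02786024 140.        ]]
spot (array([609.9914492 ,  -0.96786465,  71.30516996]), np.float64(0.7965173246142694))
```

View pics/zd.png

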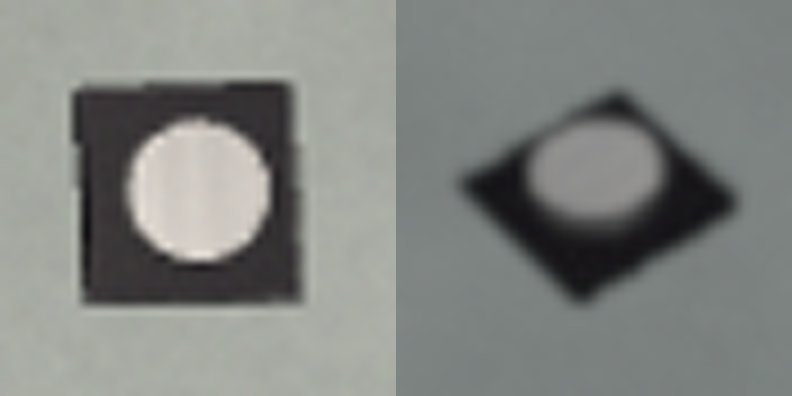

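View pics/zp.png

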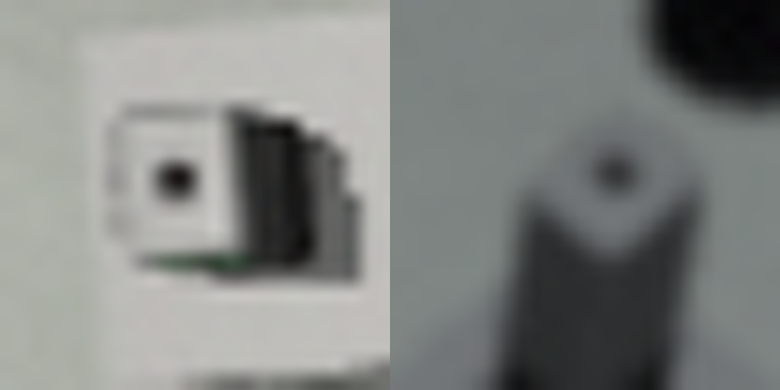

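```bash
python3 - <<'E'
from h import *
f=lambda u,o,m:o+(u-m+.5)/9-.5
print('disc',tri((f(595,240,396),f(170,150,0)),(f(198,380,0),f(190,173,0))))
togo([470,-300,290],yaw=-1.50)
E
```

```text
disc (array([ 517.86620997, -263.3820146 ,   17.01108065]), np.float64(1.091401702969578))
t 0.1 pos [ 214.8 -586.7  214.1] rpy [-1.571e+00  1.000e-03 -1.220e+00] open 0.997 F [-0.05  0.43 -0.56]
shift [-181.6  -75.7  338.2] turn [ 0.   16.04 -0.06]
```

```bash
python3 -m crank '[[-22,-20,42,0,3,0],[-45,-40,84,0,6,0],[-68,-55,127,0,9,0],[-90,-65,169,0,12,0],[-114,-76,211,0,16,0]]' 1; python3 - <<'E'
from h import *
togo([470,-300,290],yaw=-1.50)
E
```

```text
t: 0.6
eef_pos: [373.2, -407.3, 290.1]
tcp_rot: [-1.571, 0.001, -1.502]
ft_force: [-0.4, -0.7, 0.3]
opening: 0.996
t 0.6 pos [ 373.2 -407.3  290.1] rpy [-1.571e+00  1.000e-03 -1.502e+00] open 0.996 F [-0.38 -0.69  0.28]
shift [-100.4    0.2  104. ] turn [ 0.01 -0.11 -0.07]
```

```bash
python3 -m crank '[[-34,0,34,0,0,0],[-70,0,66,0,0,0],[-110,0,94,0,0,0],[-155,0,110,0,0,0],[-204,0,115,0,0,0]]'; python3 -m crank '[[-49,0,0,0,0,0],[-98,0,0,0,0,0],[-147,0,0,0,0,0],[-196,0,-4,0,0,0],[-240,0,-8,0,0,0]]';  python3 - <<'E'
from h import *
togo([464.6,260,200],yaw=-1.50)
E
```

```text
t: 1.1
eef_pos: [474.8, -194.1, 289.7]
tcp_rot: [-1.571, 0.002, -1.502]
ft_force: [0.5, -0.7, -0.5]
opening: 0.997
t: 1.6
eef_pos: [449.4, 46.8, 290.0]
tcp_rot: [-1.572, 0.002, -1.501]
ft_force: [1.1, 0.2, -0.2]
opening: 1.001
t 1.6 pos [449.4  46.8 290. ] rpy [-1.572  0.002 -1.501] open 1.001 F [ 1.09  0.19 -0.16]
shift [-211.5   90.3   30.1] turn [ 0.05 -0.07 -0.1 ]
```

```bash
python3 -m crank '[[-45,5,6,0,0,0],[-92,10,12,0,0,0],[-140,15,20,0,0,0],[-188,20,26,0,0,0],[-211,20,30,0,0,0]]';  python3 - <<'E'
from h import *
togo([464.6,260,91],yaw=-1.50)
T=np.load('pics/top0.npz');yy,xx=np.mgrid[120:220,140:240];px=np.c_[xx.ravel(),yy.ravel()]
P=pts('top',px,T['d']);k=P[:,2]>145;
q=P[k];q=q[(q[:,2]<230)]
for lo,hi in((300,360),(360,500)):
    r=q[(q[:,1]>lo)&(q[:,1]<hi)];print(lo,len(r),r.min(0),r.max(0))
r=q[(q[:,1]<360)];print(r.min(0) if len(r) else '')
for y in range(240,460,20):
    r=q[(q[:,1]>=y)&(q[:,1]<y+20)]
    if len(r):print(y,len(r),r.min(0).round(),r.max(0).round())
for n in("top","scene"):
    im,d=vision.read_camera(n);cv2.imwrite(f"pics/{n}1.png",im)
E
```

```text
t: 2.1
eef_pos: [463.9, 262.5, 269.4]
tcp_rot: [-1.573, 0.002, -1.499]
ft_force: [0.5, -0.5, 0.2]
opening: 0.995
t 2.1 pos [463.9 262.5 269.4] rpy [-1.573  0.002 -1.499] open 0.995 F [ 0.5  -0.5   0.21]
shift [  2.9 178.4   0.9] turn [ 0.13  0.06 -0.09]
300 575 [621.35915062 300.11323877 149.6500916 ] [705.252231   359.51700518 220.78477893]
360 151 [459.13414978 360.74552132 145.95956336] [689.7617515  487.08327849 223.14616016]
[621.35915062 288.10744853 145.19628842]
280 101 [636. 288. 145.] [688. 300. 180.]
300 232 [623. 300. 150.] [702. 320. 218.]
320 225 [621. 320. 150.] [705. 340. 220.]
340 118 [623. 340. 164.] [702. 360. 221.]
360 40 [637. 361. 167.] [690. 372. 182.]
```

View pics/scene1.png

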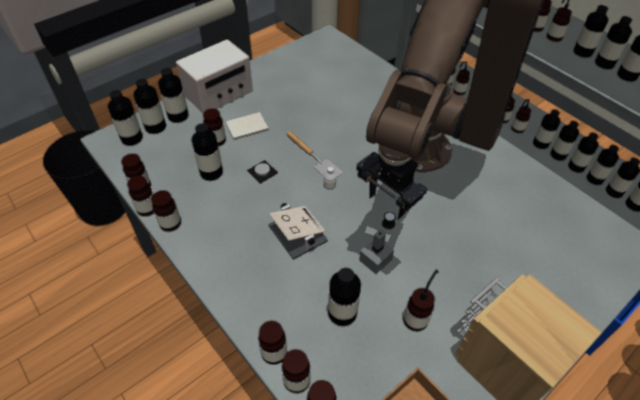

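```bash
python3 -m crank '[[3,45,1,0,0,0],[3,90,1,0,0,0],[3,130,1,0,0,0],[3,160,1,0,0,0],[3,178,1,0,0,0]]';  python3 - <<'E'
from h import *
for n in("top","scene"):
    im,d=vision.read_camera(n)
    x0,y0=(200,175) if n=="top" else (345,190)
    cv2.imwrite(f"pics/{n}2.png",cv2.resize(im[y0:y0+75,x0:x0+75],None,fx=8,fy=8,interpolation=cv2.INTER_CUBIC))
togo([464.6,260,91],yaw=-1.50)
E
```

```text
t: 2.7
eef_pos: [464.2, 257.9, 89.3]
tcp_rot: [-1.576, 0.001, -1.499]
ft_force: [-0.1, 0.2, 0.3]
opening: 1.003
t 2.8 pos [464.1 257.9  89.5] rpy [-1.577  0.    -1.499] open 1.0 F [0.2  0.29 0.15]
shift [-2.  -1.5  0.6] turn [ 0.35  0.08 -0.01]
```

View pics/scene2.png

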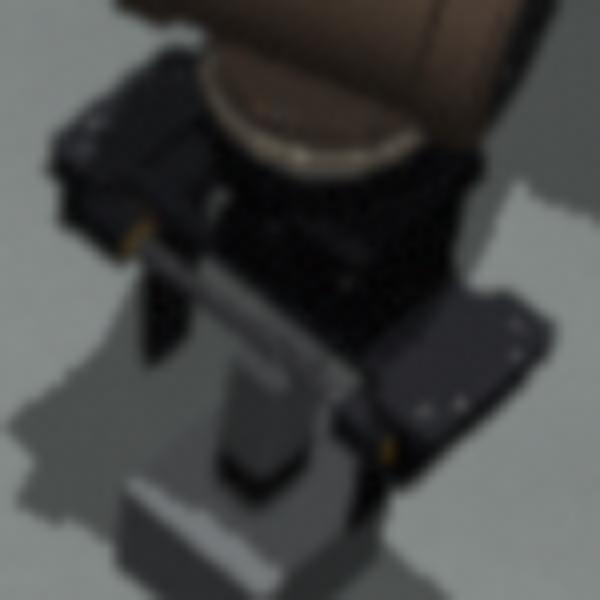

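View pics/top2.png

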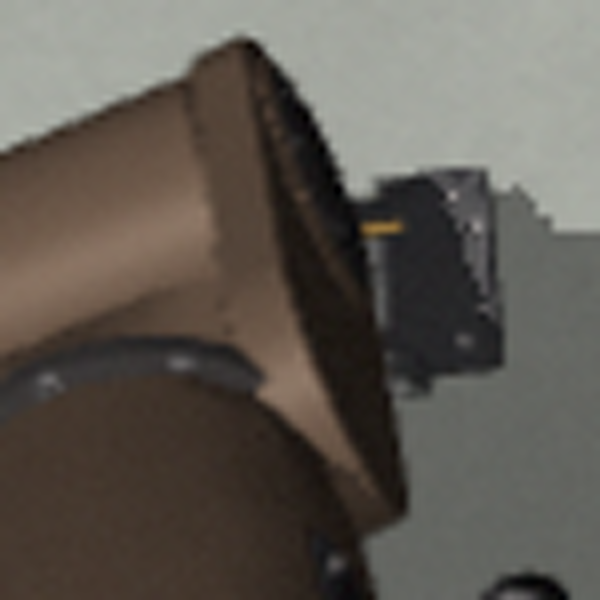

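```bash
python3 -m crank '[[-2,-1,1,0.3,0,0],[-2,-1,1,0.3,0,0]]'; python3 -m crank '[[0,0,0,0,0,0],[0,0,0,0,0,0],[0,0,0,0,0,0],[0,0,0,0,0,0],[0,0,0,0,0,0]]' 0;python3 -m crank '[[0,0,0,0,0,0],[0,0,0,0,0,0]]' 0; python3 - <<'E'
from h import *
s=env.state();print(s['moment'],s['ft_force'],s['opening'])
E
```

```text
t: 3.0
eef_pos: [465.5, 259.9, 91.6]
tcp_rot: [-1.57, 0.001, -1.499]
ft_force: [-0.2, -0.5, -0.7]
opening: 1.005
t: 3.5
eef_pos: [465.5, 259.9, 91.7]
tcp_rot: [-1.57, 0.001, -1.499]
ft_force: [0.0, 0.0, -0.7]
opening: 0.632
t: 3.7
eef_pos: [465.5, 260.0, 91.7]
tcp_rot: [-1.57, 0.001, -1.499]
ft_force: [-0.9, -0.8, 0.2]
opening: 0.466
[ 0.03317818 -0.0279328  -0.02612706] [-0.87532073 -0.80715888  0.21371978] 0.46583925336520954
```

```bash
python3 -m crank '[[0,0,0,0,0,0],[0,0,0,0,0,0],[0,0,0,0,0,0],[0,0,0,0,0,0],[0,0,0,0,0,0]]' 0; python3 -m crank '[[0,0,0,0,0,0],[0,0,0,0,0,0],[0,0,0,0,0,0]]' 0; python3 - <<'E'
from h import *
s=env.state();print(s['moment'],s['ft_force'],s['opening'])
E
```

```text
t: 4.2
eef_pos: [465.4, 259.9, 91.6]
tcp_rot: [-1.57, 0.001, -1.499]
ft_force: [0.8, 0.4, -1.7]
opening: 0.252
t: 4.5
eef_pos: [465.4, 259.9, 91.6]
tcp_rot: [-1.57, 0.001, -1.499]
ft_force: [0.2, -0.3, -0.5]
opening: 0.253
[ 0.02661569  0.01877529 -0.0121824 ] [ 0.19731291 -0.30452833 -0.48555676] 0.25282086424772066
```

```bash
python3 -m crank '[[0,-12,0,0,0,0],[0,-30,0,0,0,0],[0,-60,0,0,0,0],[0,-95,0,0,0,0],[0,-125,0,0,0,0]]'; python3 -m crank '[[30,-10,0,0,0,0],[75,-15,2,0,0,0],[122,-15,4,0,0,0],[170,-15,6,0,0,0],[218,-15,7,0,0,0]]'; python3 - <<'E'
from h import *
im,d=vision.read_camera("scene");cv2.imwrite("pics/s3.png",im)
togo([518,-262,150],yaw=-1.50)
E
```

```text
t: 5.0
eef_pos: [465.2, 259.8, 219.1]
tcp_rot: [-1.569, 0.001, -1.499]
ft_force: [0.4, -0.1, -2.5]
opening: 0.254
t: 5.5
eef_pos: [487.6, 41.2, 234.9]
tcp_rot: [-1.568, 0.001, -1.498]
ft_force: [1.3, 0.3, -1.4]
opening: 0.248
t 5.55 pos [488.4  35.6 234.8] rpy [-1.568e+00 -1.000e-03 -1.501e+00] open 0.246 F [ 2.97 -4.54 -2.25]
shift [298.9  85.2   8.7] turn [-0.14 -0.07  0.07]
```

View pics/s3.png

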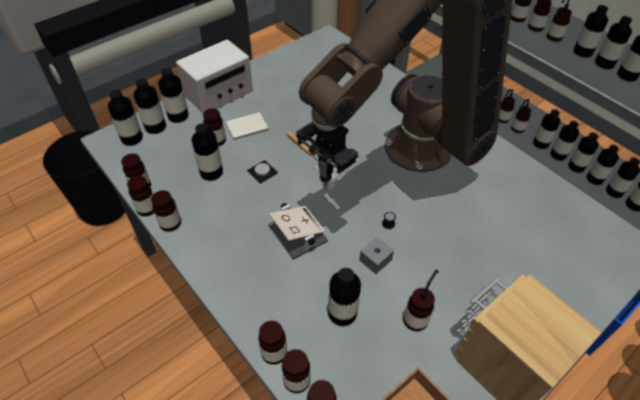

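```bash
python3 -m crank '[[45,5,0,0,0,0],[93,10,2,0,0,0],[141,15,4,0,0,0],[190,20,6,0,0,0],[238,30,7,0,0,0]]'; python3 -m crank '[[30,15,1,0,0,0],[52,35,1,0,0,0],[60,55,1,0,0,0],[60,55,1,0,0,0]]'; python3 - <<'E'
from h import *
im,d=vision.read_camera("scene");cv2.imwrite("pics/s4.png",cv2.resize(im[110:210,200:320],None,fx=6,fy=6,interpolation=cv2.INTER_CUBIC))
im,d=vision.read_camera("top");cv2.imwrite("pics/t4.png",im)
togo([518,-262,110],yaw=-1.50)
E
```

```text
t: 6.05
eef_pos: [512.0, -203.5, 206.2]
tcp_rot: [-1.567, -0.002, -1.501]
ft_force: [0.5, 1.0, -2.2]
opening: 0.252
t: 6.45
eef_pos: [516.3, -263.9, 149.6]
tcp_rot: [-1.57, 0.0, -1.503]
ft_force: [-0.4, 0.1, -1.5]
opening: 0.252
t 6.55 pos [ 517.4 -263.   152.1] rpy [-1.567 -0.002 -1.502] open 0.254 F [-1.2   0.8  -1.71]
shift [-1.1 42.1  0.5] turn [-0.21 -0.09  0.11]
```

View pics/s4.png

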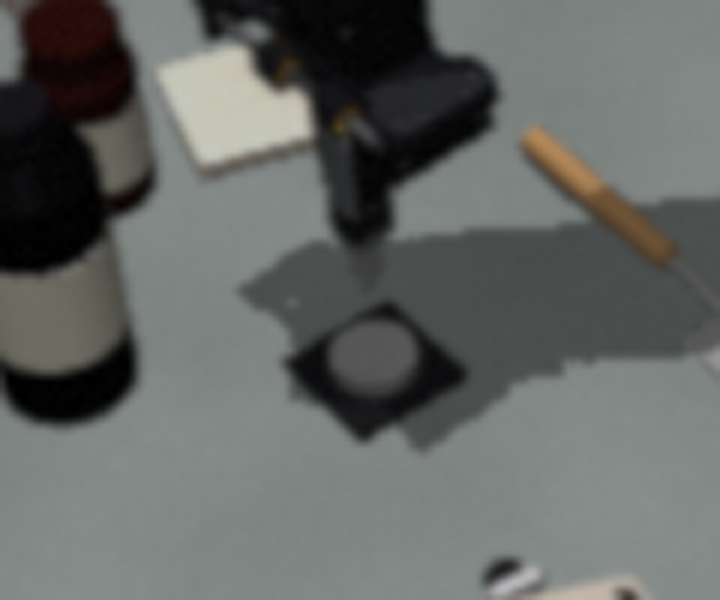

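```bash
python3 -c "
from h import *
print(proj('scene',[[517,-263,73.5]]))"; python3 -m crank '[[-1,18,0,-0.2,0,0],[-1,34,0,-0.2,0,0],[-1,42,0,-0.2,0,0],[-1,46,0,-0.2,0,0],[-1,46,0,-0.2,0,0]]'
```

```text
[[260.80008742 157.17124838]]
t: 7.05
eef_pos: [517.8, -261.9, 106.6]
tcp_rot: [-1.57, -0.002, -1.501]
ft_force: [0.6, -0.0, -1.5]
opening: 0.253
```

```bash
python3 -m crank '[[0,4,0,0,0,0],[0,7,0,0,0,0],[0,10,0,0,0,0],[0,12,0,0,0,0],[0,13,0,0,0,0]]'; python3 -m crank '[[0,0,0,0,0,0],[0,0,0,0,0,0],[0,0,0,0,0,0]]'
```

```text
t: 7.55
eef_pos: [517.9, -262.0, 93.6]
tcp_rot: [-1.57, -0.002, -1.501]
ft_force: [0.3, 0.3, 1.0]
opening: 0.252
t: 7.85
eef_pos: [518.0, -262.0, 93.8]
tcp_rot: [-1.57, -0.002, -1.501]
ft_force: [-0.1, -0.0, 1.3]
opening: 0.254
```

```bash
python3 -m crank '[[0,0,0,0,0,0],[0,0,0,0,0,0],[0,0,0,0,0,0],[0,0,0,0,0,0],[0,0,0,0,0,0]]'; python3 -m crank '[[0,0,0,0,0,0],[0,0,0,0,0,0],[0,0,0,0,0,0]]';  python3 - <<'E'
from h import *
im,d=vision.read_camera("scene");cv2.imwrite("pics/s5.png",cv2.resize(im[130:200,220:310],None,fx=8,fy=8,interpolation=cv2.INTER_CUBIC))
togo([518,-262,180],yaw=-1.6)
E
```

```text
t: 8.35
eef_pos: [518.0, -262.0, 93.8]
tcp_rot: [-1.57, -0.002, -1.501]
ft_force: [-0.2, 0.4, 1.3]
opening: 0.252
t: 8.65
eef_pos: [517.9, -262.0, 93.7]
tcp_rot: [-1.57, -0.002, -1.501]
ft_force: [0.2, 0.4, 0.9]
opening: 0.253
t 8.7 pos [ 517.9 -262.    93.7] rpy [-1.57  -0.002 -1.501] open 0.252 F [0.74 0.21 0.85]
shift [  0.2 -86.3   0.1] turn [-0.06  5.66  0.14]
```

View pics/s5.png

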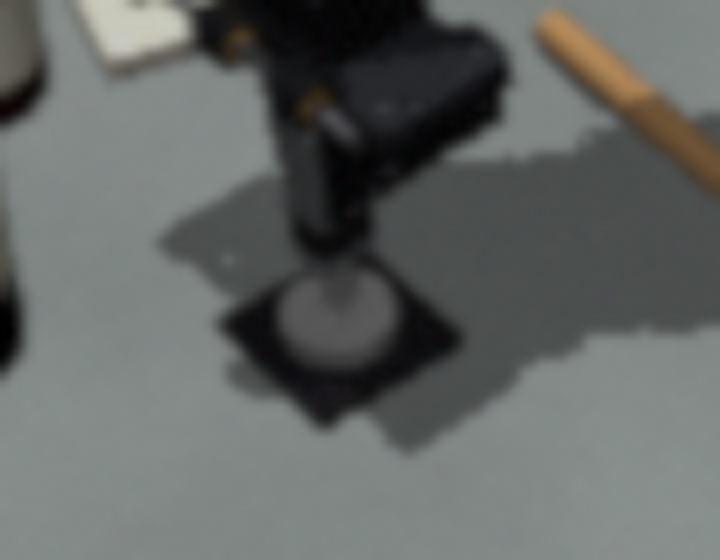

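```bash
cat >> h.py <<'E'
sl,yw=.375,-.112
pn=np.array([-np.sin(sl)*np.cos(yw),-np.sin(sl)*np.sin(yw),np.cos(sl)])
tx=np.array([np.sin(yw),-np.cos(yw),0])
RP=Ro.from_matrix(np.c_[tx,-pn,np.cross(tx,-pn)])
SPOT=np.array([610.5,-.6,72.0])
E
python3 - <<'E'
from h import *
tp=[[295,149],[292,191],[328,195],[333,152]];sc=[[288,239],[324,231],[305,206],[270,213]]
# sub-pixel from the zoom pictures
ft=lambda u,v:((u+.5)/6-.5+280,(v+.5)/6-.5+140);fs=lambda u,v:((u+.5)/6-.5+262,(v+.5)/6-.5+195)
tp=[ft(91,55),ft(71,313),ft(296,336),ft(323,76)];sc=[fs(160,273),fs(379,213),fs(262,66),fs(45,108)]
Q=np.array([tri(s,t)[0] for s,t in zip(sc,tp)]);print(Q.round(1),[round(float(tri(s,t)[1]),1) for s,t in zip(sc,tp)],Q.mean(0))
v=(Q[0]+Q[3]-Q[1]-Q[2])/2;w=(Q[0]+Q[1]-Q[2]-Q[3])/2;n=np.cross(v,w);n/=np.linalg.norm(n);print('len',np.linalg.norm(v),np.linalg.norm(w),'n',n,'slope',np.arctan2(v[2],np.hypot(*v[:2])),'pn',pn)
togo(SPOT+pn*115,R=RP)
E
```

```text
[[659.3  79.6  83.5]
 [529.3  94.8  37.5]
 [514.  -24.1  34.4]
 [644.3 -39.2  87.5]] [2.3, 1.5, 1.1, 0.4] [586.71475049  27.76895133  60.7287357 ]
len 140.10226145790602 119.85861293088156 n [-0.35052302  0.04873871  0.93528506] slope 0.3616512491830452 pn [-0.36397767  0.04093681  0.93050762]
t 8.7 pos [ 517.9 -262.    93.7] rpy [-1.57  -0.002 -1.501] open 0.252 F [0.74 0.21 0.85]
shift [-261.8  -85.8   69.2] turn [21.36 10.3  -1.82]
```

```bash
python3 -m crank '[[0,-15,0,0,0,0],[0,-45,0,0,0,0],[-15,-85,0,0,0,0],[-55,-105,10,0,0,0],[-102,-110,15,0,0,0]]'; python3 - <<'E'
from h import *
togo(SPOT+pn*115,R=RP)
E
```

```text
t: 9.2
eef_pos: [526.6, -159.1, 205.7]
tcp_rot: [-1.566, -0.004, -1.504]
ft_force: [1.0, 0.5, -2.3]
opening: 0.253
t 9.2 pos [ 526.6 -159.1  205.7] rpy [-1.566 -0.004 -1.504] open 0.253 F [ 0.97  0.5  -2.28]
shift [-160.1   26.2   52.8] turn [21.15 10.19 -1.7 ]
```

```bash
python3 -m crank '[[-32,0,10,4,2,0],[-64,3,20,9,4,-0.6],[-96,8,32,14,6,-1],[-130,16,42,18,8,-1.4],[-160,26,53,21.2,10.2,-1.7]]';python3 -m crank '[[0,0,0,0,0,0],[0,0,0,0,0,0]]'; python3 - <<'E'
from h import *
for n,(x,y) in {"scene":(230,150),"top":(270,130)}.items():
    im,d=vision.read_camera(n);np.savez(f"pics/{n}6.npz",im=im,d=d)
    cv2.imwrite(f"pics/{n}6.png",cv2.resize(im[y:y+100,x:x+110],None,fx=6,fy=6,interpolation=cv2.INTER_CUBIC))
togo(SPOT+pn*115,R=RP)
s,p,r=pose(); 
Y=r.apply([0,1,0]); 
for k in (40,50,78.6): print(k,(p+k*Y).round(1),proj('scene',[p+k*Y]).round(1),proj('top',[p+k*Y]).round(1))
E
```

```text
t: 9.7
eef_pos: [568.5, 5.5, 179.3]
tcp_rot: [-1.192, 0.001, -1.684]
ft_force: [0.0, -0.2, -3.2]
opening: 0.25
t: 9.9
eef_pos: [568.1, 6.2, 178.9]
tcp_rot: [-1.194, 0.001, -1.682]
ft_force: [-0.5, -0.2, -1.9]
opening: 0.254
t 10.0 pos [568.6   4.9 179.5] rpy [-1.192e+00  1.000e-03 -1.684e+00] open 0.253 F [-0.05  0.09 -1.82]
shift [ 0.8  0.5 -0.1] turn [-0.2  -0.08 -0.03]
40 [583.3   3.2 142.3] [[292.4 199.8]] [[320.4 169.4]]
50 [587.    2.8 133. ] [[291.4 202.3]] [[320.4 168.6]]
78.6 [597.5   1.7 106.4] [[288.8 209.3]] [[320.6 166.5]]
```

View pics/scene6.png

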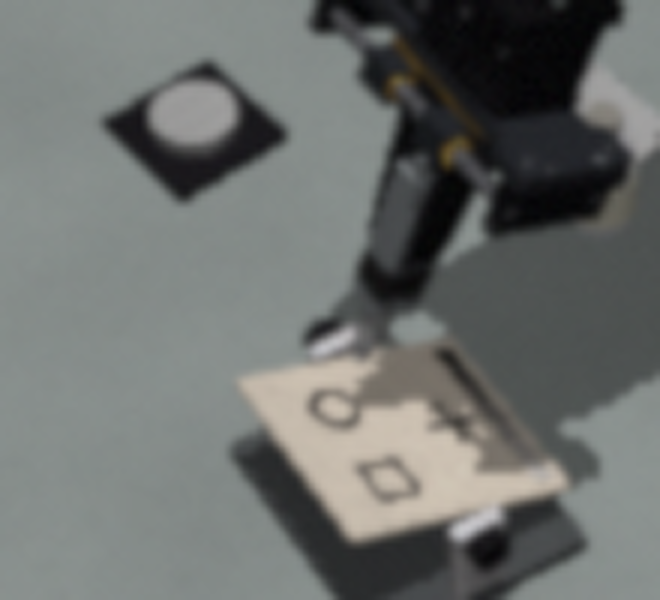

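View pics/top6.png

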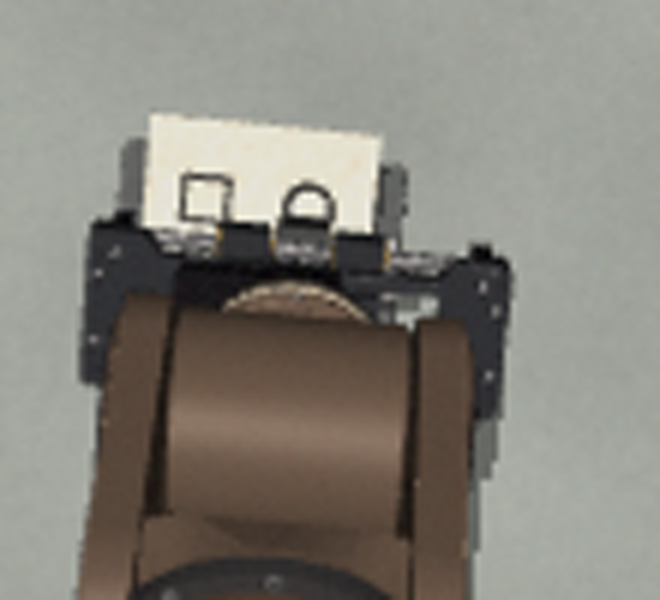

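```bash
python3 - <<'E'
from h import *
print('spot proj',proj('scene',[SPOT]),proj('top',[SPOT]))
p=np.array([597.5,1.7,106.4]);b=proj('scene',[p])
for e in np.eye(3)*10: print((proj('scene',[p+e])-b).round(2),(proj('top',[p+e])-proj('top',[p])).round(2))
for i in (0,6):
    pass
im=np.load('pics/scene6.npz')['im']
z=cv2.resize(im[185:230,265:320],None,fx=14,fy=13,interpolation=cv2.INTER_CUBIC)
z=cv2.convertScaleAbs(z,alpha=1.5)
cv2.imwrite('pics/z6.png',z)
E
```

```text
spot proj [[285.475506   217.78646212]] [[321.05247098 164.12776196]]
[[-2.59  1.62]] [[-0.07 -3.26]]
[[1.99 1.97]] [[-3.29  0.06]]
[[-0.13 -2.04]] [[ 0.06 -0.52]]
```

View pics/z6.png

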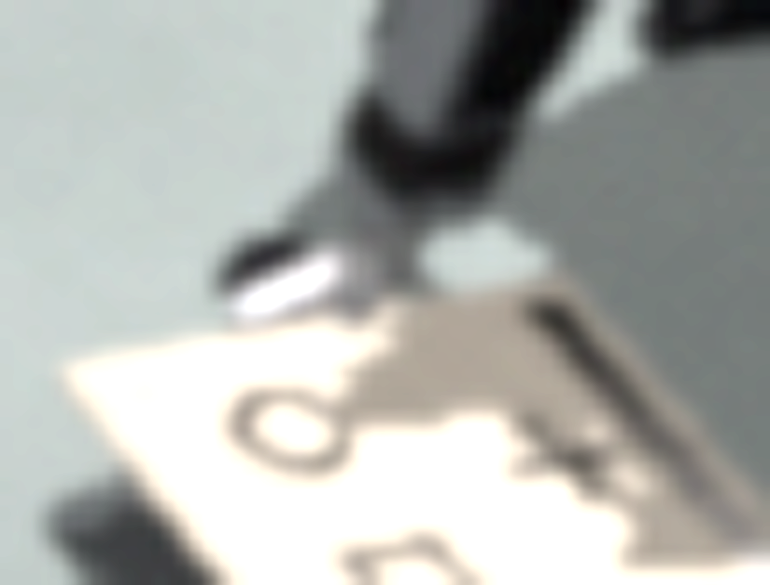

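```bash
python3 -m crank '[[0,8,0,0,0,0],[1,16,0,0,0,0],[1,23,0,-0.2,0,0],[1,27,0,-0.2,0,0],[1,27,0,-0.2,0,0]]';python3 -m crank '[[0,0,0,0,0,0],[0,0,0,0,0,0]]'; python3 - <<'E'
from h import *
im,d=vision.read_camera("scene");np.savez("pics/scene7.npz",im=im,d=d)
z=cv2.resize(im[185:230,265:320],None,fx=14,fy=13,interpolation=cv2.INTER_CUBIC)
cv2.imwrite('pics/z7.png',cv2.convertScaleAbs(z,alpha=1.4))
togo(SPOT+pn*78.6,R=RP)
s,p,r=pose();Y=r.apply([0,1,0])
q=proj('scene',[p+k*Y for k in(36.6,64.6,78.6)]+[SPOT]);print(q.round(1),((q-[265,185]+.5)*[14,13]).round(0))
E
```

```text
t: 10.5
eef_pos: [578.4, 2.5, 153.5]
tcp_rot: [-1.197, 0.001, -1.684]
ft_force: [-0.1, 0.9, -2.4]
opening: 0.249
t: 10.7
eef_pos: [578.4, 2.5, 153.6]
tcp_rot: [-1.197, 0.001, -1.684]
ft_force: [0.3, 0.1, -1.8]
opening: 0.251
t 10.75 pos [578.5   2.6 153.7] rpy [-1.197e+00  1.000e-03 -1.684e+00] open 0.249 F [-1.07 -0.04 -2.45]
shift [-0.4  9.2  0. ] turn [ 0.06 -0.1  -0.02]
[[290.  205.5]
 [287.5 212.2]
 [286.3 215.5]
 [285.5 217.8]] [[357. 273.]
 [322. 360.]
 [305. 403.]
 [294. 433.]]
```

View pics/z7.png

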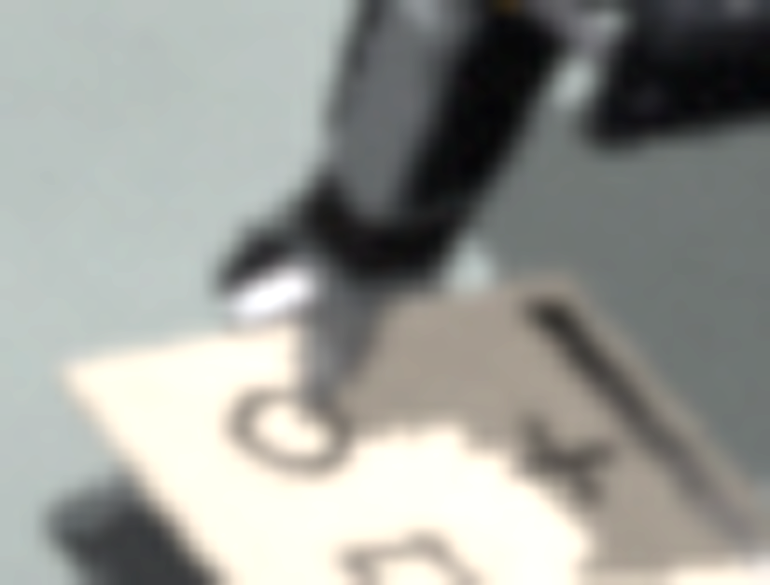

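```bash
python3 -m crank '[[0,2,2.5,0,0,0],[0,5,2.5,0,0,0],[0,8,2.5,0,0,0],[0,11,2.5,0,0,0],[0,13,2.5,0,0,0]]';python3 -m crank '[[0,0,0,0,0,0],[0,0,0,0,0,0]]'; python3 - <<'E'
from h import *
F=[]
for i in range(4):
    im,d=vision.read_camera("scene");s,p,r=pose();F.append(r.apply([0,1,0])@s['ft_force'])
np.savez("pics/scene8.npz",im=im,d=d);print('axial',np.round(F,2))
z=cv2.resize(im[185:230,265:320],None,fx=14,fy=13,interpolation=cv2.INTER_CUBIC)
cv2.imwrite('pics/z8.png',cv2.convertScaleAbs(z,alpha=1.4))
togo(SPOT+pn*72.6,R=RP)
E
```

```text
t: 11.25
eef_pos: [585.6, 1.8, 142.3]
tcp_rot: [-1.197, 0.001, -1.684]
ft_force: [-1.7, 0.8, 0.9]
opening: 0.252
t: 11.45
eef_pos: [585.6, 1.8, 142.3]
tcp_rot: [-1.197, 0.001, -1.684]
ft_force: [-0.9, 0.4, 0.7]
opening: 0.245
axial [-1.34 -0.98 -0.23 -0.81]
t 11.65 pos [585.6   1.8 142.4] rpy [-1.197e+00  1.000e-03 -1.684e+00] open 0.253 F [-1.58  0.14  0.25]
shift [-0.4  2.1 -2.5] turn [ 0.06 -0.09 -0.02]
```

View pics/z8.png

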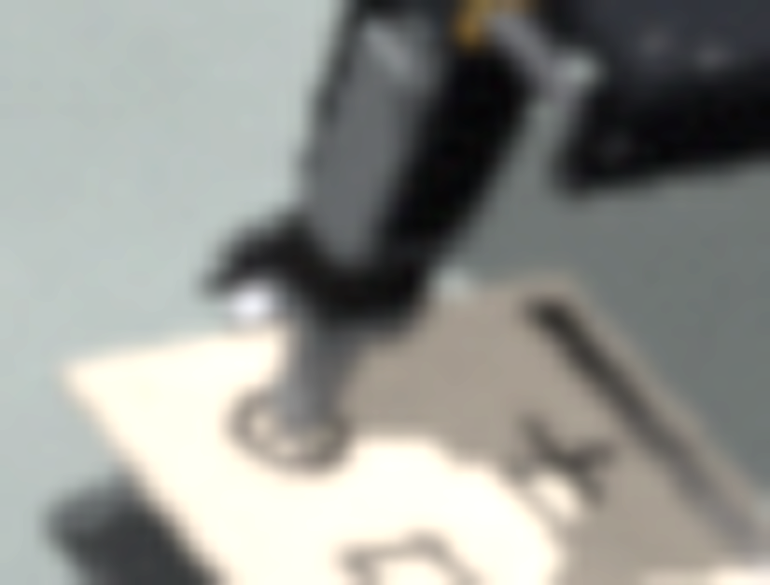

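```bash
python3 -m crank '[[0,1,0,0,0,0],[0,2,0.3,0,0,0],[0,2.3,0.3,0,0,0],[0,2.3,0.3,0,0,0],[0,2.3,0.3,0,0,0]]';python3 -m crank '[[0,0,0,0,0,0],[0,0,0,0,0,0],[0,0,0,0,0,0]]'; python3 - <<'E'
from h import *
F=[]
for i in range(10):
    im,d=vision.read_camera("scene");s,p,r=pose();F.append(r.apply([0,1,0])@s['ft_force'])
np.savez("pics/scene9.npz",im=im,d=d);print('axial',np.round(F,2),np.mean(F))
z=cv2.resize(im[175:235,260:325],None,fx=12,fy=10,interpolation=cv2.INTER_CUBIC)
cv2.imwrite('pics/z9.png',cv2.convertScaleAbs(z,alpha=1.4))
cv2.imwrite('pics/s9.png',im)
togo(SPOT+pn*72.6,R=RP)
q=proj('scene',[SPOT]);print(((q-[260,175]+.5)*[12,10]).round())
# ring position before/after in the panel corner region
a=np.load('pics/scene0.npz')['im'];m=np.zeros((400,640),bool)
b=cv2.absdiff(a[225:240,280:300],im[225:240,280:300]);print('panel low-corner diff',b.mean(),b.max())
E
```

```text
t: 12.15
eef_pos: [586.5, 1.7, 140.3]
tcp_rot: [-1.197, 0.001, -1.684]
ft_force: [-1.7, 0.5, 1.1]
opening: 0.253
t: 12.45
eef_pos: [586.5, 1.7, 140.3]
tcp_rot: [-1.197, 0.001, -1.684]
ft_force: [-2.4, -0.2, 1.2]
opening: 0.251
axial [-1.02 -2.45 -1.67 -2.27 -1.15 -0.81 -1.25 -1.2  -1.07 -1.61] -1.4485995623240793
t 12.95 pos [586.6   1.7 140.3] rpy [-1.197e+00  1.000e-03 -1.684e+00] open 0.251 F [-2.3   1.5   0.77]
shift [-0.4 -0.2 -2.7] turn [ 0.07 -0.09 -0.02]
[[312. 433.]]
panel low-corner diff 10.931111111111111 16
```

View pics/z9.png

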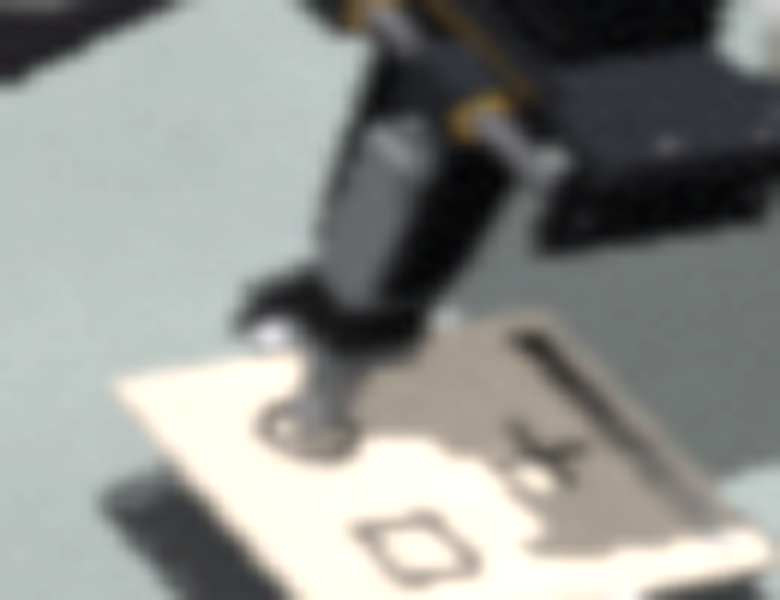

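View pics/s9.png

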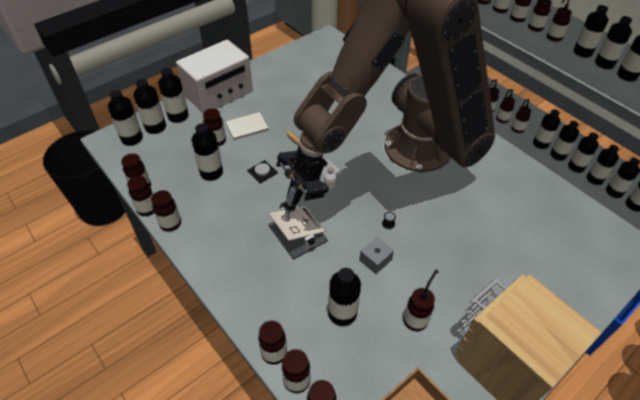

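```bash
cat > ov.py <<'E'
from h import *
im=np.load('pics/scene9.npz')['im']
s,p,r=pose();X,Y,Z=r.as_matrix().T
def L(img,A,B,col):
    q=(proj('scene',[A,B])-[260,165]+.5)*12
    cv2.line(img,tuple(int(v) for v in q[0]),tuple(int(v) for v in q[1]),col,1)
z=cv2.convertScaleAbs(cv2.resize(im[165:230,260:320],None,fx=12,fy=12,interpolation=cv2.INTER_CUBIC)[:600+180],alpha=1.6)
w=z.copy()
o=p+36.6*Y-2.8*Z   # probe origin guess: 2.8 mm off along tool z
for a in(-15,15):
  for b in(-12,12):
    L(w,o+a*Z+b*X,o+a*Z+b*X-85*Y,(0,255,0))
L(w,o,o+36*Y,(0,0,255))
cv2.imwrite('pics/ov.png',cv2.resize(np.hstack([z,w])[130:],(800,360)) if 0 else np.hstack([z[180:780,230//2:500],w[180:780,230//2:500]]))
E
python3 ov.py
```

```text
(no output)
```

View pics/ov.png

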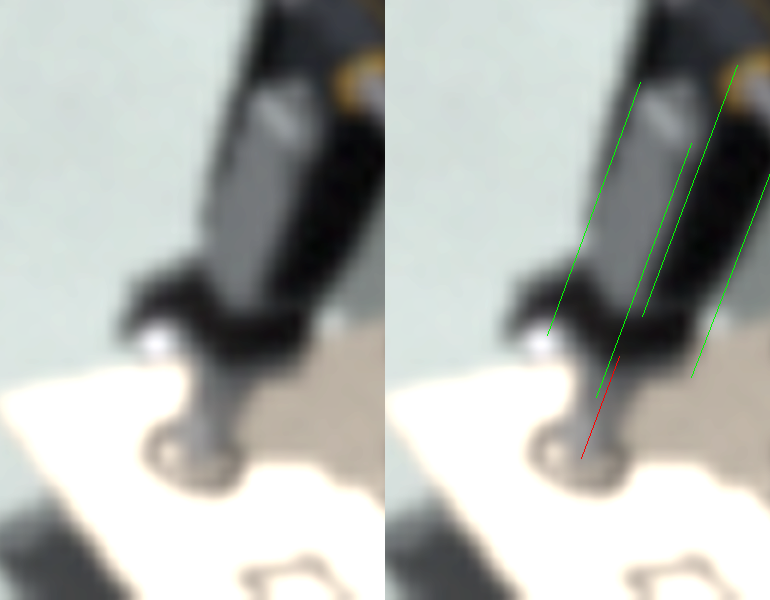

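```bash
cat > dep.py <<'E'
from h import *
N=20
I=[];Dp=[];F=[]
for i in range(N):
    im,d=vision.read_camera("scene");I.append(im);Dp.append(d);s,p,r=pose();F.append(r.apply([0,1,0])@s['ft_force'])
print('axial',np.mean(F),'t',s['t'])
I=np.mean(I,0);Dp=np.array(Dp)
D=np.array(Dp);D[D==0]=np.nan;sd=np.nanstd(D,0)
print('noise per px',np.nanmedian(sd[165:230,260:320]))
d=np.nanmedian(D,0);np.savez('pics/avg.npz',I=I,d=d)
yy,xx=np.mgrid[165:230,260:325];px=np.c_[xx.ravel(),yy.ravel()]
P=pts('scene',px,d)
X,Y,Z=r.as_matrix().T
q=(P-p)@np.c_[X,Y,Z]    # in tool frame
q[:,1]-=36.6            # probe: x=-y', y=-z'
# +x face candidates
k=(abs(q[:,0])<11)&(q[:,1]<-10)&(q[:,1]>-84)&(q[:,2]>0)&(q[:,2]<25)&np.isfinite(q[:,2])
g=I[165:230,260:325].mean(2).ravel()
for b in range(-85,40,8):
    kk=(abs(q[:,0])<12)&(q[:,1]>=b)&(q[:,1]<b+8)&(abs(q[:,2])<30)
    print(b,kk.sum(),np.round(np.sort(q[kk][:,2]),1).tolist()[-12:], 'x',np.round(np.nanmean(q[kk][:,0]),1) if kk.any() else '')
E
python3 dep.py
```

```text
axial -1.5517042226800581 t 13.95
noise per px 3.5479853
-85 22 [13.8, 13.8, 13.9, 14.0, 14.1, 14.1, 14.1, 14.1, 14.3, 14.3, 14.5, 15.1] x -0.3
-77 10 [13.8, 14.3, 14.3, 14.4, 14.6, 14.6, 14.8, 14.8, 14.9, 15.1] x -0.5
-69 11 [13.5, 13.8, 14.1, 14.1, 14.2, 14.3, 14.5, 14.6, 14.6, 14.6, 14.7] x -1.8
-61 12 [13.7, 14.0, 14.1, 14.3, 14.5, 14.5, 14.6, 14.8, 14.8, 15.3, 15.5, 15.5] x -1.7
-53 13 [13.9, 13.9, 14.3, 14.5, 14.6, 14.7, 14.7, 14.8, 14.9, 15.3, 15.4, 15.4] x -3.0
-45 9 [13.7, 14.4, 14.4, 14.5, 14.5, 14.6, 14.6, 14.6, 14.8] x -2.6
-37 14 [14.3, 14.4, 14.4, 14.5, 14.6, 14.7, 14.7, 14.7, 14.9, 15.0, 15.1, 15.2] x -0.7
-29 10 [14.3, 14.5, 14.8, 14.8, 14.9, 15.0, 15.1, 15.3, 15.5, 15.7] x -1.9
-21 12 [14.4, 14.6, 14.8, 14.8, 14.9, 15.0, 15.0, 15.1, 15.2, 15.4, 15.7, 15.8] x -1.0
-13 11 [-9.8, 6.8, 13.2, 14.0, 14.1, 14.4, 14.9, 15.1, 15.3, 15.4, 16.7] x -4.7
-5 6 [13.6, 13.6, 14.2, 14.3, 14.6, 15.3] x -0.5
3 8 [-4.9, -1.0, 2.8, 4.8, 5.8, 6.4, 7.0, 8.1] x -5.3
11 9 [-2.8, 0.8, 1.2, 3.7, 5.7, 7.0, 7.1, 7.3, 8.2] x -6.2
19 11 [-3.9, -1.5, 0.6, 2.6, 4.1, 5.0, 5.8, 6.3, 6.5, 8.0, 8.6] x -5.4
27 17 [-0.3, -0.2, 1.8, 2.8, 2.9, 3.6, 5.8, 6.1, 7.2, 7.3, 8.0, 24.3] x -4.2
35 65 [24.1, 24.5, 25.8, 26.4, 26.6, 26.6, 26.7, 28.7, 28.7, 29.0, 29.5, 30.0] x -0.6
```

```bash
python3 - <<'E'
from h import *
A=np.load('pics/avg.npz');d=A['d']
s,p,r=pose();X,Y,Z=r.as_matrix().T
yy,xx=np.mgrid[195:245,262:330];px=np.c_[xx.ravel(),yy.ravel()]
P=pts('scene',px,d);P=P[np.isfinite(P[:,2])]
e=(P-(SPOT))@pn;k=abs(e)<8
xp=np.array([np.cos(sl)*np.cos(yw),np.cos(sl)*np.sin(yw),np.sin(sl)]);yp=-tx
u=(P-SPOT)@xp+28;v=(P-SPOT)@yp-26
k&=(abs(u)<62)&(abs(v)<52);Q=P[k]
for _ in range(4):
    c=Q.mean(0);n=np.linalg.svd(Q-c,full_matrices=False)[2][2];n*=np.sign(n[2]);e=(Q-c)@n;Q=Q[abs(e)<2.5*e.std()+.1]
print(len(Q),e.std(),'n',n,'slope',np.arccos(n[2]),'vs tool angle',np.arccos(-n@Y),'z at centre',c)
t=((c-p)@n)/(Y@n);tip=p+t*Y;print('axis hits panel at',tip,'dist along',t,'plunger est',78.6-t,'offset from spot',tip-SPOT, (tip-SPOT)@xp,(tip-SPOT)@yp)
yy,xx=np.mgrid[165:235,260:325];px=np.c_[xx.ravel(),yy.ravel()];P=pts('scene',px,d);q=(P-p)@np.c_[X,Y,Z]-[0,36.6,0]
k=(abs(q[:,0])<11)&(q[:,1]<-5)&(q[:,1]>-84)&(abs(q[:,2]-14.6)<2);a=np.c_[q[k][:,:2],np.ones(k.sum())];w=np.linalg.lstsq(a,q[k][:,2],rcond=None)[0];print('face slopes',w,k.sum())
print('open',s['opening'])
E
```

```text
798 0.6081513172156067 n [-0.36060078  0.04316673  0.93172083] slope 0.3716736204875156 vs tool angle 0.003555929993906606 z at centre [588.74241863  31.164155    61.98847205]
axis hits panel at [612.82384159  -1.25881957  72.81078404] dist along 72.45773113881722 plunger est 6.142268861182771 offset from spot [ 2.32384159 -0.65881957  0.81078404] 2.5142887758499577 -0.39496530597888796
face slopes [1.43508316e-03 1.02262489e-02 1.50970118e+01] 103
open 0.24962235167183403
```

```bash
python3 - <<'E'
from cell import env, job
s=env.state();print(s['t'],s['opening'],abs(s['qvel']).max())
print(job.job_done())
E
```

```text
13.95 0.24962235167183403 0.0014714683666236942
the job is handed in; nothing more can be done
None
```

I zeroed the probe upright on the steel disc, pressing with about 2.6–3 N for roughly 1.1 s. I then pressed it inside the panel's black circle and handed the job in at t = 13.95 s with the gripper still holding it there. No verdict was reported.

**Last checks, from 20 averaged depth frames and the force readings:**
- **Squareness:** the tool is square to the panel within about 0.004 rad, and the probe leans about 0.010 rad in the grip.
- **Spring tip:** it is pushed in about 6 mm, with about 3.2 N of contact force.
- **Position:** the tip is about 2.5 mm from the circle's centre, and the arm is at rest.
- **Panel and surroundings:** a depth refit gave the panel's slope as 0.372 rad, against 0.367–0.382 at the start. The bottles and other things looked unmoved in the last scene picture. I checked them only by eye.

**Checks that disagreed:**
- **Tip position:** by eye the tip looked about 3 mm nearer the robot than the arm pose put it, so I shifted it 2.8 mm up the slope. The depth data put the probe centred in the grip, so that shift is most of the 2.5 mm offset, well inside the 10 mm limit.
- **Tilt:** a rough by-eye reading of the probe's edges suggested several degrees of tilt, but the depth fit did not confirm it.
- **Image difference:** a crude before-and-after comparison at one panel corner gave a mean difference of 11 grey levels. I did not follow that up because the slope refit matched.

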